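# Empty the scoop of worn burrs through the flap of the sharps bin

## Robot

A 7-joint arm with a two-finger parallel gripper is mounted at the origin on the work surface; the furniture and walls round the work are solid. World frame = base frame: x ahead of the robot, y to its left, z up, the work surface at z = 0. Lengths are in mm, angles in rad, forces in N, time in s.
With the tool pointing down it reaches from about 350 to 900 mm from the base axis. Payload 19.9 kg.
Tool frame: the origin (TCP) lies midway between the tips of the shut fingers; the grasp point (between the pads) lies 19 mm behind it; z points along the fingers, y is the line along which they close (so a half turn about z gives the same grasp; the last joint's range is limited). The gripper opens to 94 mm and grips with 3 to 60 N. Pads are 16 mm wide; open, the fingers measure 119 mm over their backs; the gripper's body (75 mm by 177 mm) begins 78 mm behind the grasp point.
Start: joints at [1.302, 0.417, -0.01, 1.614, 0.005, 1.111, -0.053], TCP at [140.533, -608.974, 205.425] pointing down, gripper open.
Joint ranges: [-2.81, 2.81], [-0.39, 2.02], [-1.27, 1.25], [0.06, 2.57], [-1.19, 4.33], [0.19, 2], [-2.82, 2.82]. Speed limits (rad/s): [1.89, 1.89, 2.39, 2.39, 3.01, 3.01, 3.01].

## Interface

Orientations are given as a 3x3 rotation matrix whose columns are the frame's x, y, z axes.
In Python, from cell import r, camrig, sensors gives the robot as it stands (r), with the cameras (camrig) and the readings (sensors). Calls block until the motion is done:
- r.goto(position, orientation): joint-space move of the TCP to a pose.
- r.move_linear(position, v=150, rotation=None, until_force=None): straight line of the TCP; rotation=None keeps the orientation; v is the mean speed in mm/s. With until_force (N) it stops when the force on the tool has changed by that much, and returns True; else False.
- r.movej(angles): joint-space move.
- r.open() and r.close_gripper(): open the fingers fully, or close them until they stop; the grip force is fixed at half the most.
- r.wait(seconds).
- r.solve_ik(position, orientation): joint angles nearest the present ones, or None.
- camrig.capture(name): name is "scene" or "top" or "wrist"; returns the picture (420x560x3 uint8, red, green, blue); there is no depth.
- camrig.camera_info(name): a dict with "fx", "fy", "cx", "cy" (pixels), "rvec" (rotation vector, rad) and "tvec" (3), from world to camera coordinates, as OpenCV has them; the wrist camera has in their place "hand_eye" (4x4, takes a point from camera to tool coordinates, whose origin is the TCP and whose axes are the flange's). Camera axes: x right, y down, z forward; pixel columns grow to the right and rows downward; lengths in mm; the calibration is good to about 2 mm. A picture is of the moment at which its call begins: read the wrist's pose just before it. camera_info takes no time and is no camera call.
A pose or a line that the arm cannot do raises r.PlanningError and nothing moves.
- r.finish_job(): hands the job in; it is judged then, once.
Readings, each from a call of its own:
- sensors.read_t(): time.
- sensors.read_joints(): joint angles.
- sensors.read_joint_velocities(): joint speeds.
- sensors.read_tau(): joint torques, N m.
- sensors.read_tool_pos(): TCP position.
- sensors.read_tool_rot(): TCP orientation.
- sensors.read_force(): force on the tool from outside, world axes, zero at the start.
- sensors.read_ft_torque(): the same for the moment, N m.
- sensors.read_gripper_width(): finger opening in mm.
- sensors.read_grip_force(): force on a finger pad.
Only numpy, scipy, OpenCV 4.12 (cv2) and the standard library are available. Lean on these libraries where they do the work, as an engineer would, in place of code of your own. Each camera call takes 0.05 s, during which the arm holds its last target. There are 200 camera calls.

## Task

Pick up the steel scoop by its handle, press the spring flap of the yellow sharps bin open with the front of the scoop and tip all three worn burrs through into the bin, keeping the gripper off the flap. Let the flap close again and put the scoop back upright on its black rubber mat, without disturbing the other things on the table.

Things in the scene. Friction and masses are not known exactly. Their poses are not given: they have to be found in the camera images.
- bin: yellow sharps bin, 180 (x) x 176 (y) x 150 mm high, fixed; origin under its centre, z up, hollow, floor 6 mm. Its top has a port 105 (x) x 120 (y) mm, closed by a grey metal flap flush with the top, hinged along the port's +x edge (the one far from the robot, yaw up to 0.35 rad either way); the flap swings down into the bin, its free edge is the -x one
- port (a point): centre of the port, in the plane of the bin's top (2.5 mm to -x of the bin's centre, 150 mm up); axes as the bin
- flap_hinge (a point): middle of the flap's hinge line, 50 mm to +x of the bin's centre, 150 mm up; axes as the bin; the hinge runs along y
- flap_edge (a point): middle of the flap's free edge, 101 mm from the hinge; moves with the flap, whose width is 114 mm
- flap (a joint): angle of the flap, rad: 0 closed, grows as it is pressed down into the bin, stop at 1.15. A spring holds it shut (0.16 N m at 0, 0.24 N m at 1 rad: 3 to 5 N to press it down 50 mm from the hinge) and shuts it when let go; the burrs' weight alone hardly moves it
- scoop: open steel scoop, 147 (x) x 76 (y) x 118 mm high with its handle, 0.25 kg nominal, loose on the mat. Origin on its underside. The mouth, at -x, has no wall; the 3 mm floor ends there in a straight lip. Side walls 38 mm high (22 mm in the last 35 mm before the lip), back wall 42 mm at x = +68 mm. Smooth inside: burrs begin to slide at a tilt of about 25 deg and run out freely above 40 deg
- scoop_grip (a point): point in the scoop's handle, 103 mm above the scoop's origin, axes as the scoop: grasp across the bar (along y). The handle is a black bar along x, 22 mm wide (y), 30 mm tall (88 to 118 mm above the underside), from x = -33 to +72 mm, on a post at its back end (x = 60 to 72 mm)
- scoop_lip (a point): middle of the lip, underside, 75 mm to -x of the scoop's origin; axes as the scoop
- mat: black rubber mat, 220 (x) x 160 (y) x 4 mm, fixed to the table; origin under its centre
- burr_0: worn rasp burr lying in the scoop: fluted dark square head 38 long, 18 x 18 mm (at +x) and round bright shank 12 mm thick (at -x), 70 mm long in all, 40 g nominal, smooth metal; origin under the middle of its length, 9 mm below its long axis, which is x
- burr_1: worn rasp burr lying in the scoop: fluted dark square head 38 long, 18 x 18 mm (at +x) and round bright shank 12 mm thick (at -x), 70 mm long in all, 40 g nominal, smooth metal; origin under the middle of its length, 9 mm below its long axis, which is x
- burr_2: worn rasp burr lying in the scoop: fluted dark square head 38 long, 18 x 18 mm (at +x) and round bright shank 12 mm thick (at -x), 70 mm long in all, 40 g nominal, smooth metal; origin under the middle of its length, 9 mm below its long axis, which is x
- mix_cup_0: pale paper mixing cup, 71 mm wide, 82 mm tall, at the back; must stay where it is; origin under its centre
- mix_cup_1: pale paper mixing cup, 73 mm wide, 75 mm tall, at the back; must stay where it is; origin under its centre
- squeeze_bottle: white squeeze bottle, 64 mm wide, 174 mm tall, at the back left; must stay where it is; origin under its centre

How it is judged:
By the outcome, as a careful person would: the job done as asked, in the order asked, and still so for the second after the job is handed in, with the robot touching nothing.
It also fails if it takes over 70 s, if anything falls off the work surface, if the arm or the gripper's body presses on something with over 40 N, if the wrist force passes 120 N, or if a joint passes its speed limit or range.

## Working session

There is one attempt and no reset: what is moved stays moved. The work goes in short steps, each a Python script; the robot and the scene stay as the last script left them, time stands still between calls to the robot, and variables do not carry over. Pictures are saved under pics/ and viewed, at most 10 in all, crops included, and the job is handed in when it is done.

```bash
mkdir -p pics; ls
python3 - <<'E'
from cell import r, camrig, sensors
import cv2
for n in ("scene","top"):
    cv2.imwrite(f"pics/{n}0.png",cv2.resize(camrig.capture(n)[:,:,::-1],(800,600),interpolation=cv2.INTER_CUBIC)); print(camrig.camera_info(n))
print(sensors.read_tool_pos(),sensors.read_tool_rot())
E
```

```text
cell.py
pics
{'fx': 532.5303848459859, 'fy': 532.5303848459859, 'cx': 288.5188208393776, 'cy': 213.02500721913563, 'rvec': array([ 0.49210908,  2.84992495, -0.91764811]), 'tvec': array([ 575.18525478,  -74.09843733, 1511.89569011])}
{'fx': 543.9037050737227, 'fy': 543.9037050737227, 'cx': 280.28623196423814, 'cy': 205.25383225323384, 'rvec': array([ 2.15443935, -2.19283864,  0.09517187]), 'tvec': array([   2.77968828,  603.09954562, 1198.0377628 ])}
[ 140.44448525 -608.68076898  204.90580081] [[ 9.74385389e-01  2.24884413e-01 -3.37604530e-04]
 [ 2.24884645e-01 -9.74384861e-01  1.01992360e-03]
 [-9.95918219e-05 -1.06972073e-03 -9.99999423e-01]]
```

View pics/scene0.png

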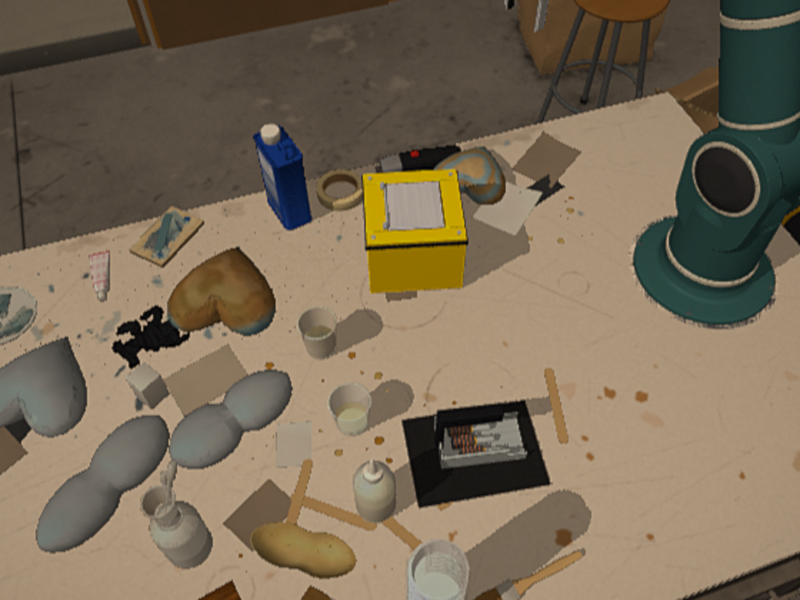

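View pics/top0.png

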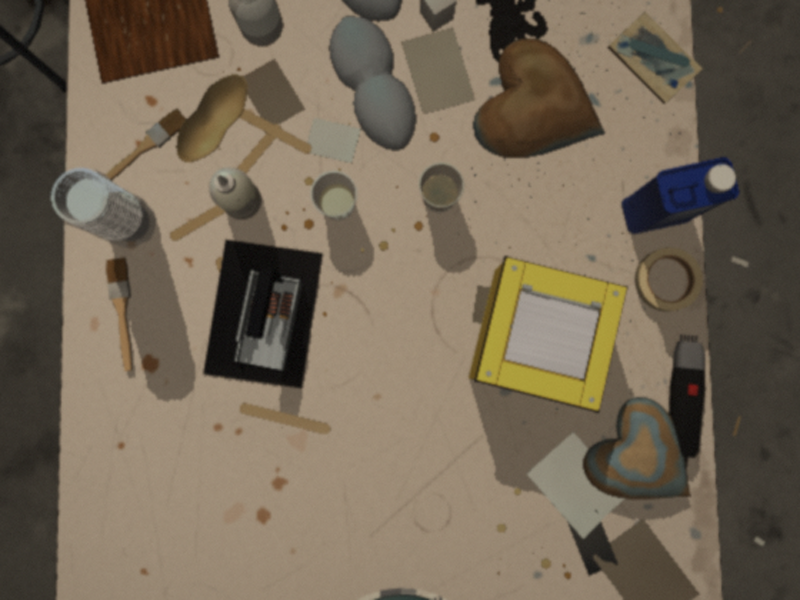

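The top view shows the mat and scoop at about (262,313) and the bin at (550,335), at 800 px scale. I'll enlarge both.

Run:
```python
from cell import r, camrig, sensors
import cv2,numpy as np
a=camrig.capture("top")[:,:,::-1]
c=a[160:280,138:238]; d=a[172:292,325:445]
f=lambda x:cv2.resize(x,None,fx=5 ,fy=5,interpolation=cv2.INTER_CUBIC)
g=lambda x:(255*(x/255.)**.5).astype('uint8')
o=np.hstack([g(f(c))[:, :400+60],f(d)[:,:]])[:, :]
s=camrig.capture("scene")[:,:,::-1]
cv2.imwrite("pics/t1.png",g(f(c)))
cv2.imwrite("pics/s1.png",g(f(s[275:360,275:390])))
cv2.imwrite("pics/b1.png",f(d))
```

```text
(no output)
```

View pics/t1.png

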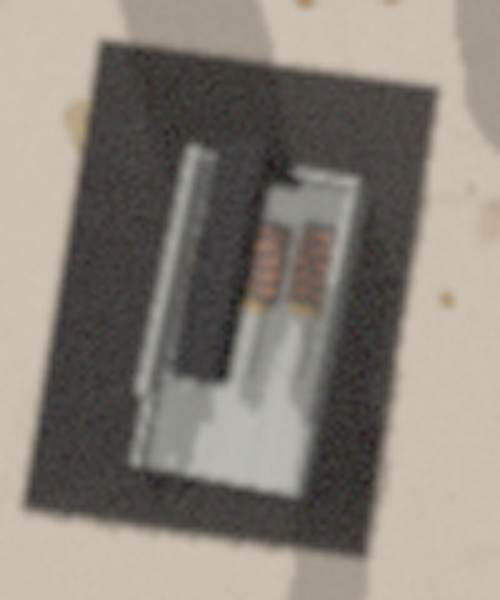

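View pics/b1.png

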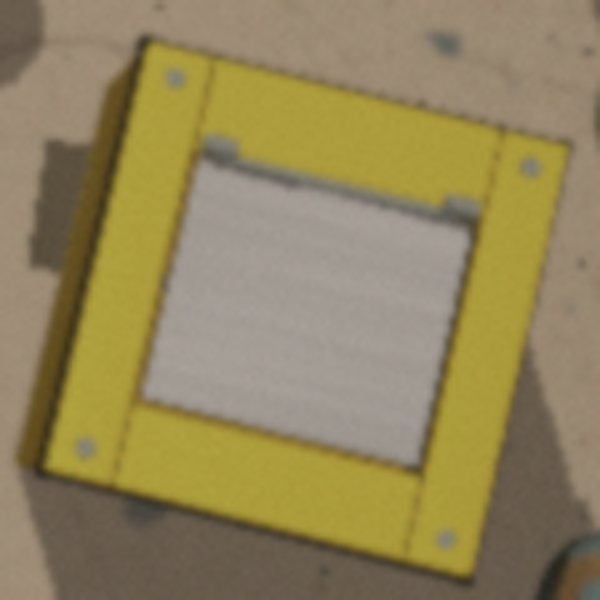

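Scoop crop: back-wall top corners are at (188,145) and (362,178), lip at (130,466) to (302,497), handle front end at (175–230,380). Mat corners are (102,42), (438,90), (365,553) and (25,508). Bin crop: top corners are (145,40), (571,145), (472,580) and (42,472); the hinge is along the upper side.

```bash
cat > h.py <<'E'
import numpy as np,cv2
from cell import r, camrig, sensors
from scipy.optimize import least_squares
from scipy.spatial.transform import Rotation as R
I=camrig.camera_info("top"); K=np.array([[I['fx'],0,I['cx']],[0,I['fy'],I['cy']],[0,0,1]])
def proj(P): return cv2.projectPoints(np.array(P,float),I['rvec'],I['tvec'],K,None)[0][:,0]
def fit(L,px,x0):
    L=np.array(L,float)
    def W(q):
        c,s=np.cos(q[2]),np.sin(q[2]); return np.c_[q[0]+c*L[:,0]-s*L[:,1],q[1]+s*L[:,0]+c*L[:,1],L[:,2]]
    o=least_squares(lambda q:(proj(W(q))-px).ravel(),x0,x_scale=[10,10,.1]); return o.x,o.fun.reshape(-1,2)
def crop(p,o): return (np.array(p)+.5)/5-.5+np.array(o)
E
python3 - <<'E'
from h import *
np.set_printoptions(precision=2,suppress=True)
m=crop([(102,42),(438,90),(365,553),(25,508)],(138,160))
print(fit([(110,80,4),(110,-80,4),(-110,-80,4),(-110,80,4)],m,[600,100,0]))
b=crop([(145,40),(571,145),(472,580),(42,472),(205,160),(475,222),(418,468),(143,400)],(325,172))
print(fit([(90,88,150),(90,-88,150),(-90,-88,150),(-90,88,150),(50,57,150),(50,-57,150),(-51,-57,150),(-51,57,150)],b,[600,-200,0]))
s=crop([(188,145),(362,178),(302,497),(130,466),(175,376),(230,381)],(138,160))
print(fit([(69,38,46),(69,-38,46),(-75,-38,7),(-75,38,26),(-33,11,122),(-33,-11,122)],s,[600,100,0]))
print(np.c_[R.from_rotvec(I['rvec']).inv().apply(-I['tvec'])])
E
```

```text
(array([577.8 , 213.11,  -0.16]), array([[-0.57, -1.02],
       [ 0.61, -0.98],
       [ 0.69,  1.45],
       [-0.74,  0.46]]))
(array([ 531.09, -220.94,   -0.26]), array([[ 0.59,  0.38],
       [-0.02,  0.25],
       [ 0.18,  0.28],
       [ 0.46,  0.35],
       [-1.07, -0.95],
       [-0.12,  0.26],
       [ 0.17, -0.17],
       [-0.19, -0.42]]))
(array([567.36, 200.23,  -0.21]), array([[ 0.99, -0.01],
       [-0.38, -0.18],
       [ 1.14, -0.21],
       [ 1.03, -0.43],
       [-0.98, -0.13],
       [-1.58,  0.89]]))
[[ 492.36]
 [ -10.48]
 [1247.6 ]]
```

```bash
cat >> h.py <<'E'
BIN=np.array([531.1,-220.9]); BY=-0.26
FL=1
def S(psi,th): return R.from_euler('z',psi)*R.from_euler('y',-th)
def tool(psi,th): return (S(psi,th).as_matrix())@np.diag([FL,-FL,-1])
def tcp_from_lip(lip,psi,th,gx=0,gz=103): # lip = underside mid-lip, world
    return np.array(lip)+S(psi,th).apply([75+gx,0,gz-19])
def binpt(x,y,z): return np.r_[BIN,0]+R.from_euler('z',BY).apply([x,y,z])
def press(phi,d=78,gap=.12,lift=0,gx=0,gz=103):
    lip=binpt(50-d*np.cos(phi),0,150-d*np.sin(phi)+lift); return tcp_from_lip(lip,BY,phi+gap,gx,gz),tool(BY,phi+gap)
E
python3 - <<'E'
import h; from h import *
np.set_printoptions(precision=2,suppress=True)
s=crop([(188,145),(362,178),(302,497),(130,466),(175,376),(230,381)],(138,160))
q,f=fit([(69,38,46),(69,-38,46),(-75,-38,26),(-75,38,26),(-33,11,122),(-33,-11,122)],s,[600,100,0]); print(q,f)
for h.FL in (1,-1):
    print(h.FL,r.solve_ik([q[0],q[1],300],tool(q[2],0)),r.solve_ik([q[0],q[1],88],tool(q[2],0)))
    for phi in (0,.3,.6,.8,.9,1.0):
        print(phi,r.solve_ik(*press(phi)))
E
```

```text
[567.39 199.87  -0.2 ] [[ 0.92  0.05]
 [-0.41 -0.35]
 [ 0.25 -0.24]
 [ 1.39 -0.29]
 [-0.71 -0.09]
 [-1.29  0.86]]
1 [ 0.32  0.46 -0.99  1.53  0.39  1.36 -2.47] [ 0.15  0.62 -0.73  1.75  0.49  0.96 -2.55]
0 [ 0.57  0.3  -0.28  1.7   0.09  1.03 -1.57]
0.3 [ 0.76  0.12 -0.42  2.02  0.02  0.6  -1.5 ]
0.6 None
0.8 [ 1.47  0.11 -1.06  2.47  3.37  0.29  1.52]
0.9 [ 1.47  0.21 -1.07  2.54  3.2   0.5   1.76]
1.0 None
-1 [ 0.43  0.56 -1.2   1.53  0.52  1.42  0.56] [ 0.33  0.76 -1.03  1.75  0.74  1.08  0.41]
0 [ 0.86  0.36 -0.66  1.69  0.25  1.05  1.45]
0.3 [ 0.83  0.13 -0.5   2.01  0.05  0.6   1.62]
0.6 None
0.8 [ 1.47  0.11 -1.06  2.47  3.37  0.29 -1.62]
0.9 [ 1.47  0.21 -1.07  2.54  3.2   0.5  -1.39]
1.0 None
```

```bash
cat >> h.py <<'E'
AL=.55
def tool(psi,th): return S(psi,th-AL).as_matrix()@np.diag([FL,-FL,-1])
def tcp_from_lip(lip,psi,th,gx=0,gz=103):
    return np.array(lip)+S(psi,th).apply([75+gx,0,gz])+19*tool(psi,th)[:,2]
SC=np.array([567.4,199.9]); SY=-0.20
def at_scoop(xy,psi,z,gx=0,gz=103): # z of scoop underside
    return np.r_[xy,z]+S(psi,0).apply([gx,0,gz])+19*tool(psi,0)[:,2],tool(psi,0)
E
python3 - <<'E'
import h; from h import *
np.set_printoptions(precision=2,suppress=True)
for h.AL in (.45,.6):
  for h.FL in (1,-1):
    print(h.AL,h.FL)
    for z in (200,4): print(z,r.solve_ik(*at_scoop(SC,SY,z)))
    for phi in (0,.3,.6,.8,.9,1.0):
        print(phi,r.solve_ik(*press(phi)))
E
```

```text
0.45 1
200 [ 0.2   0.7  -0.84  1.25  0.18  1.72 -2.37]
4 [ 0.12  0.83 -0.66  1.43  0.21  1.39 -2.3 ]
0 [ 0.45  0.57 -0.19  1.34  0.1   1.57 -1.58]
0.3 [ 0.54  0.34 -0.25  1.68  0.09  1.17 -1.57]
0.6 [ 0.69  0.15 -0.36  1.99  0.05  0.74 -1.52]
0.8 [ 0.85  0.07 -0.48  2.18 -0.04  0.43 -1.42]
0.9 [ 0.9   0.05 -0.52  2.27 -0.17  0.26 -1.29]
1.0 None
0.45 -1
200 [ 0.32  0.82 -1.14  1.25  0.37  1.77  0.62]
4 [ 0.22  0.9  -0.84  1.42  0.34  1.42  0.75]
0 [ 0.75  0.65 -0.69  1.33  0.34  1.63  1.37]
0.3 [ 0.87  0.4  -0.68  1.66  0.26  1.2   1.43]
0.6 [ 0.93  0.18 -0.63  1.98  0.13  0.75  1.55]
0.8 [ 0.78  0.07 -0.42  2.18 -0.06  0.43  1.73]
0.9 [ 0.56  0.04 -0.18  2.28 -0.24  0.27  1.91]
1.0 None
0.6 1
200 [ 0.15  0.77 -0.77  1.16  0.1   1.84 -2.35]
4 [ 0.1   0.92 -0.63  1.32  0.14  1.53 -2.26]
0 [ 0.42  0.66 -0.16  1.23  0.1   1.74 -1.58]
0.3 [ 0.5   0.42 -0.22  1.56  0.1   1.35 -1.57]
0.6 [ 0.61  0.22 -0.3   1.88  0.07  0.93 -1.55]
0.8 [ 0.73  0.12 -0.39  2.07  0.03  0.64 -1.5 ]
0.9 [ 0.81  0.09 -0.45  2.17 -0.01  0.48 -1.45]
1.0 [ 0.87  0.07 -0.49  2.26 -0.1   0.31 -1.36]
0.6 -1
200 [ 0.26  0.86 -1.04  1.16  0.25  1.87  0.67]
4 [ 0.2   0.98 -0.82  1.32  0.27  1.56  0.78]
0 [ 0.71  0.75 -0.7   1.21  0.36  1.81  1.35]
0.3 [ 0.83  0.5  -0.69  1.55  0.3   1.39  1.4 ]
0.6 [ 0.93  0.27 -0.67  1.87  0.2   0.95  1.48]
0.8 [ 0.93  0.14 -0.6   2.07  0.09  0.64  1.59]
0.9 [ 0.86  0.09 -0.51  2.17  0.    0.48  1.67]
1.0 [ 0.68  0.06 -0.3   2.26 -0.15  0.31  1.82]
```

```bash
sed -i 's/^AL=.55/AL=.6/; s/^FL=1/FL=-1/' h.py
python3 - <<'E'
from h import *
np.set_printoptions(precision=2,suppress=True)
p=sensors.read_tool_pos(); r.move_linear([p[0],p[1],340],v=250)
P,T=at_scoop(SC,SY,150)
r.goto(P,T)
p,T=sensors.read_tool_pos(),sensors.read_tool_rot(); a=camrig.capture("wrist"); i=camrig.camera_info("wrist"); print(i,p-P,sensors.read_joints(),sensors.read_t())
np.savez("w.npz",p=p,T=T,a=a)
M=np.eye(4);M[:3,:3]=T;M[:3,3]=p; C=np.linalg.inv(M@i['hand_eye'])
k=np.array([[i['fx'],0,i['cx']],[0,i['fy'],i['cy']],[0,0,1]])
b=cv2.resize(a[:,:,::-1],(800,600),interpolation=cv2.INTER_CUBIC); b=(255*(b/255.)**.6).astype('uint8')
L=np.array([(69,38,42),(69,-38,42),(-75,-38,22),(-75,38,22),(-75,38,0),(-75,-38,0),(-33,11,118),(-33,-11,118),(72,-11,118),(72,11,118)],float)
W=L@S(SY,0).as_matrix().T+np.r_[SC,4]
X=W@C[:3,:3].T+C[:3,3]; uv=X@k.T; uv=uv[:,:2]/uv[:,2:]*800/560; print(uv)
for q,c in ((uv[:6],(0,255,0)),(uv[6:],(0,0,255))):
    for x in q: cv2.drawMarker(b,tuple(int(v) for v in x),c,cv2.MARKER_CROSS,10,1)
cv2.imwrite("pics/w0.png",b)
E
```

```text
{'fx': 351.9471414099782, 'fy': 351.9471414099782, 'cx': 283.75391692607315, 'cy': 208.45850957365485, 'hand_eye': array([[  -0.  ,   -0.96,   -0.29,   85.69],
       [   1.  ,   -0.  ,   -0.  ,    0.16],
       [   0.  ,   -0.29,    0.96, -179.4 ],
       [   0.  ,    0.  ,    0.  ,    1.  ]])} [ 0.34 -0.65  0.03] [ 0.25  0.88 -0.98  1.21  0.25  1.78  0.7 ] 4.1583
[[460.56 528.58]
 [352.99 528.83]
 [360.45 336.21]
 [451.95 335.98]
 [449.76 341.74]
 [362.63 341.96]
 [424.08 366.74]
 [388.79 366.82]
 [387.35 553.21]
 [426.6  553.12]]
```

View pics/w0.png

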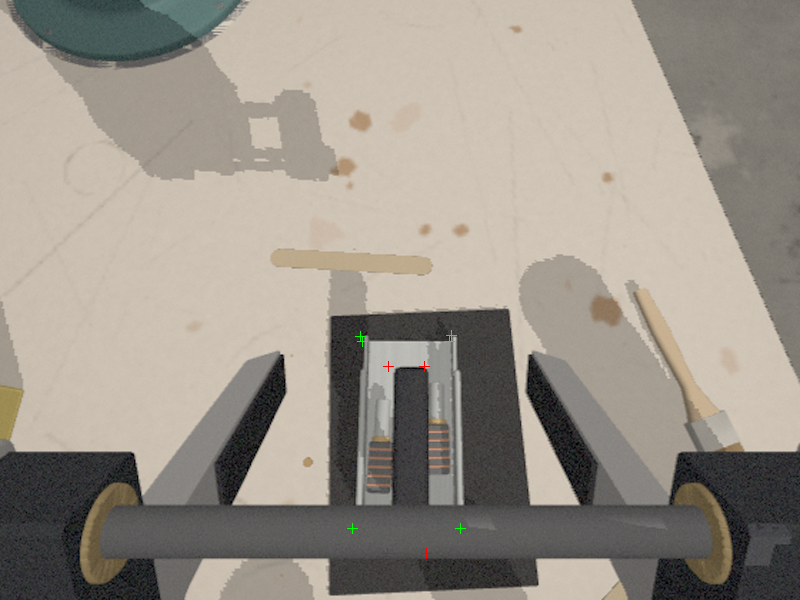

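The handle front end is at (394–428,367) and the lip corners at (367,340) and (456,340). The prediction is about 5 px left of that, so the scoop sits about 3 mm further along its +y. I'll correct for that, grasp and lift.

```bash
cat >> h.py <<'E'
SC=np.array([568.0,202.9]); 
def wshot(name,gx=0,gz=103):
    p,T=sensors.read_tool_pos(),sensors.read_tool_rot(); a=camrig.capture("wrist"); i=camrig.camera_info("wrist")
    C=np.linalg.inv(i['hand_eye']); k=np.array([[i['fx'],0,i['cx']],[0,i['fy'],i['cy']],[0,0,1]])
    b=cv2.resize(a[:,:,::-1],(800,600),interpolation=cv2.INTER_CUBIC); b=(255*(b/255.)**.6).astype('uint8')
    L=np.array([(-75,-38,22),(-75,38,22),(-75,38,0),(-75,-38,0),(-33,11,118),(-33,-11,118)],float)
    # scoop in tool frame: tool = Ry(+AL)*diag relative to scoop
    Rt=R.from_euler('y',AL).as_matrix()@np.diag([FL,-FL,-1]); o=np.array([gx,0,gz])+19*Rt[:,2]
    X=((L-o)@Rt)@C[:3,:3].T+C[:3,3]; uv=X@k.T; uv=uv[:,:2]/uv[:,2:]*800/560; print(uv.round())
    for x in uv: cv2.drawMarker(b,tuple(int(v) for v in x),(0,255,0),cv2.MARKER_CROSS,10,1)
    cv2.imwrite(name,b)
E
python3 - <<'E'
from h import *
np.set_printoptions(precision=2,suppress=True)
r.move_linear(at_scoop(SC,SY,44)[0],v=150)
r.move_linear(at_scoop(SC,SY,4)[0],v=60)
f0=sensors.read_force(); r.close_gripper(); print(sensors.read_gripper_width(),sensors.read_grip_force(),sensors.read_force()-f0)
r.move_linear(at_scoop(SC,SY,24)[0],v=50)
r.move_linear(at_scoop(SC,SY,200)[0],v=120)
r.wait(.3); print(sensors.read_force()-f0,sensors.read_gripper_width(),sensors.read_t(),sensors.read_joints())
wshot("pics/w1.png")
E
```

```text
21.948223918247166 29.964023530483246 [ 0.15 -0.99 -1.03]
[ 0.59  0.17 -3.62] 21.886793533562503 9.4 [ 0.24  0.84 -0.99  1.15  0.22  1.86  0.68]
[[337. 277.]
 [474. 277.]
 [469. 289.]
 [342. 289.]
 [437. 296.]
 [373. 296.]]
```

View pics/w1.png

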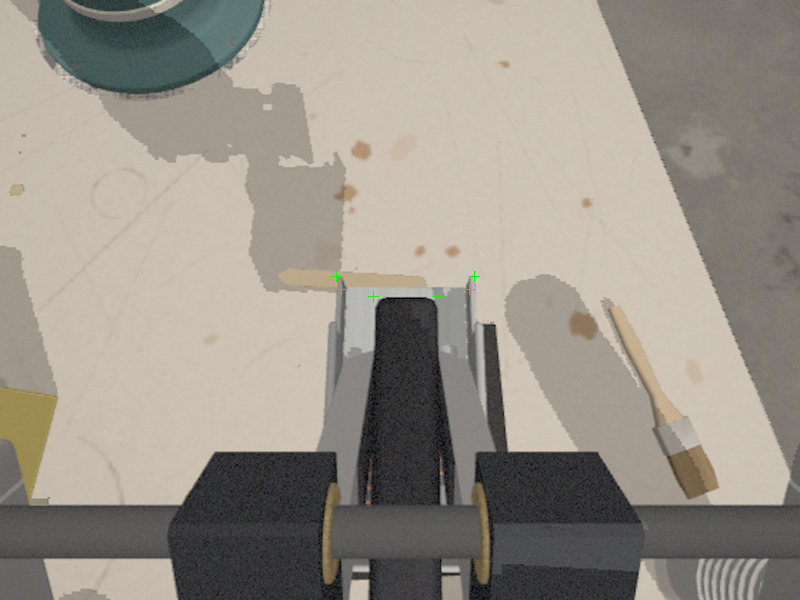

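The grasp is clean: lip and handle end land on the predicted marks. Next I'll carry the scoop over and press the flap.

Run:
```python
from h import *
np.set_printoptions(precision=2,suppress=True)
P,T=press(0,lift=60); r.move_linear(P,v=220,rotation=T)
P,T=press(0,lift=12); r.move_linear(P,v=120,rotation=T)
f0=sensors.read_force(); print(sensors.read_joints(),sensors.read_t())
for phi in np.arange(.05,.96,.15):
    P,T=press(phi); r.move_linear(P,v=50 if phi<.3 else 90,rotation=T); print(round(phi,2),sensors.read_force()-f0,sensors.read_tool_pos()-P)
r.wait(1.2); print(sensors.read_force()-f0,sensors.read_joints(),sensors.read_t())
s=camrig.capture("scene")[:,:,::-1][95:245,225:375]; t=camrig.capture("top")[:,:,::-1][150:300,325:475]
o=np.hstack([cv2.resize(x,(400,400),interpolation=cv2.INTER_CUBIC) for x in (s,t)]); cv2.imwrite("pics/p1.png",(255*(o/255.)**.7).astype('uint8'))
```

```text
[ 0.8   0.81 -0.91  1.19  0.47  1.87  1.27] 12.1167
0.05 [-0.91  0.59  1.64] [ 0.   -0.12  0.95]
0.2 [-1.03  0.34  2.  ] [-0.12 -0.36  0.74]
0.35 [-0.24  0.58  1.96] [-0.28 -0.35  0.4 ]
0.5 [-1.24  0.13  2.51] [-0.04 -0.43  0.3 ]
0.65 [-1.25  0.67  3.17] [ 0.24 -0.43  0.3 ]
0.8 [-1.78  0.34  2.69] [ 0.48 -0.31  0.4 ]
0.95 [-2.63 -0.1   2.91] [ 0.68 -0.12  0.43]
[-1.76  1.93  3.33] [ 1.52  0.19 -1.21  2.2   0.34  0.42  1.39] 15.9417
```

View pics/p1.png

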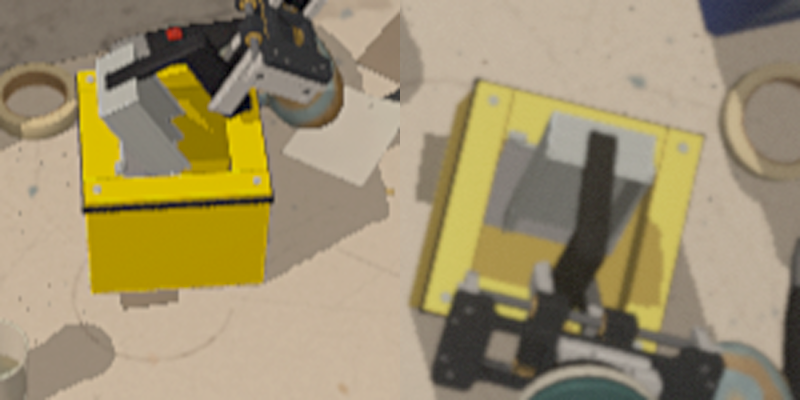

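The scoop is nose-down in the port with the flap open. I'll back out along the same arc and check the weight and the view.

Run:
```python
from h import *
np.set_printoptions(precision=2,suppress=True)
for phi in np.arange(.80,.04,-.15):
    P,T=press(phi); r.move_linear(P,v=80,rotation=T)
P,T=press(0,lift=12); r.move_linear(P,v=60,rotation=T)
P,T=press(0,lift=60); r.move_linear(P,v=120,rotation=T)
r.wait(.3); print("ext",sensors.read_force(),sensors.read_t())
P2,T2=at_scoop(SC,SY,200); r.move_linear(P2,v=220,rotation=T2)
r.wait(.3); print("ext",sensors.read_force(),sensors.read_gripper_width(),sensors.read_t())
wshot("pics/w2.png"); t=camrig.capture("top")[:,:,::-1]; w=cv2.imread("pics/w2.png")
g=lambda x:(255*(x/255.)**.7).astype('uint8')
o=np.hstack([cv2.resize(w[230:530,250:550],(400,400)),cv2.resize(g(t[150:300,325:475]),(400,400))])
cv2.imwrite("pics/p2.png",o)
```

```text
ext [ 0.06 -0.35 -2.44] 19.3583
ext [-0.44  0.18 -2.38] 21.532152954794384 21.775
[[337. 277.]
 [474. 277.]
 [469. 289.]
 [342. 289.]
 [437. 296.]
 [373. 296.]]
```

View pics/p2.png

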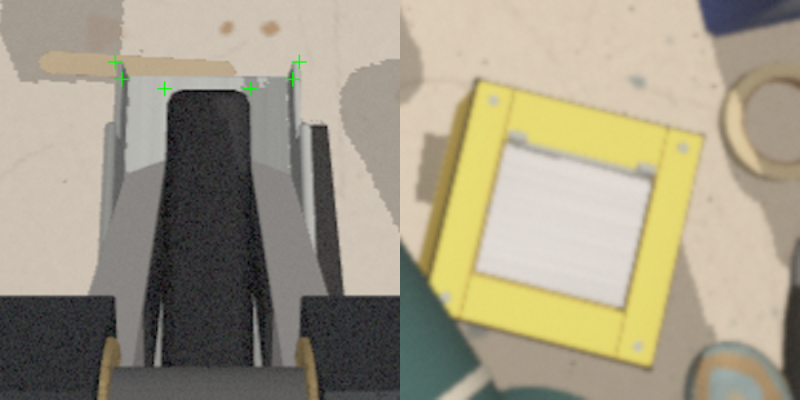

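The weight dropped by 1.2 N (three burrs), the flap is shut and clear, and the scoop hasn't moved in the grip. I'll put it back.

Run:
```python
from h import *
np.set_printoptions(precision=2,suppress=True)
r.move_linear(at_scoop(SC,SY,30)[0],v=150)
r.move_linear(at_scoop(SC,SY,8)[0],v=40)
print(r.move_linear(at_scoop(SC,SY,2)[0],v=12,until_force=4),sensors.read_tool_pos()-at_scoop(SC,SY,4)[0],sensors.read_force())
r.open(); r.wait(.3)
p=sensors.read_tool_pos(); r.move_linear(p+[0,0,60],v=80); r.move_linear(p+[0,0,220],v=200); r.wait(.5)
print(sensors.read_t())
t=camrig.capture("top")[:,:,::-1]; s=camrig.capture("scene")[:,:,::-1]
g=lambda x:(255*(x/255.)**.7).astype('uint8')
cv2.imwrite("pics/f.png",np.hstack([cv2.resize(g(x),(400,400)) for x in (t[90:300,110:320],s[230:400,230:400])]))
```

```text
True [ 0.05 -0.19 -0.31] [ 1.12 -2.02  5.1 ]
28.1
```

View pics/f.png

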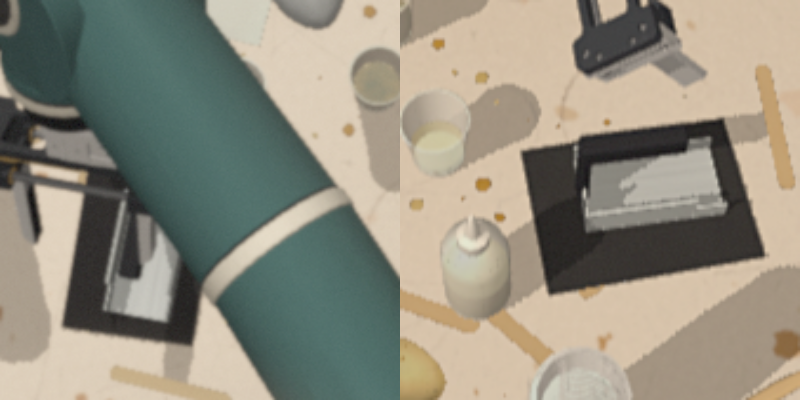

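The scoop is upright and empty on the mat, and the cups and bottle haven't moved. I'll hand the job in.

```bash
python3 -c "
from cell import r, camrig, sensors
print(r.finish_job())"
```

```text
the job is handed in; nothing more can be done
None
```

I handed the job in at about 28 s: all three burrs went into the bin (weight on the gripper fell by 1.2 N), the flap closed again, and the empty scoop is back upright on its mat with the cups and bottle where they were.

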